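Set the tray guide of the filling stand and lock it with its thumbscrew

TASK

Set the filling stand up for the tray that stands in its lane: slide the green guide in towards that tray, to the lock hole that leaves the guide closest to the tray without squeezing it. With the two keyholes in line, take the blue thumbscrew from the rack, put it down through both until its head sits on the guide's foot, and turn it clockwise a quarter turn so that it locks; then let go. Leave both trays, the thermometer, the bottle and the jar as they stand.

Things in the scene. Friction and masses are not known exactly. Their poses are not given: they have to be found in the camera images.
- stand: Steel filling stand, fixed: flat deck 200 mm (its x) by 470 (its y), top 60 mm above the bench, 10 thick. Origin: centre of its footprint at bench height; z up. Trays stand in the lane, y = -80 to +70 mm, or on the ledge, y = -235 to -88. Two slide rails (6 wide, 12 high) run along y at x = +-35 mm, y = 68 to 235.
- fence (a point): Middle of the top edge of the green fixed fence's lane face, at stand y = -80 mm, 48 mm above the deck; the fence is 8 mm thick, 180 long along x. The lane is on its +y side, the spare tray's ledge on its -y side. Axes as the stand's.
- first_hole (a point): Centre, at deck height, of the innermost lock keyhole (stand x = 0, y = 51 mm); three more follow at y = 81, 111, 141, each with black index marks beside the rails. Keyhole: bore 22.5 mm plus a slot 37 long (along stand x), 12 wide. Cams under the deck let the screw turn only clockwise (from above), from entry to a stop just past a quarter turn; it turns easily.
- guide (a joint): Slide of the green guide along stand +y, m, growing away from the tray; 0 to 0.125; about 3 N moves it, it stays where left. Its keyhole is over the deck holes at 0, 0.030, 0.060, 0.090. Its bar (150 long, 8 thick, 14 to 48 mm above the deck) has its tray-side face at stand y = 6 mm + joint. Aluminium foot 64 (x) by 97 (y) by 8 mm thick on the deck.
- guide_hole (a point): Centre of the keyhole in the guide's foot, at the foot's top face, 68 mm above the bench; same keyhole as in the deck (bore 22.5, slot 37 x 12 mm along stand x); 45 mm outward (+y) of the bar's tray-side face. Red pointers show its y against the black marks. Axes as the stand's.
- guide_grip (a point): Centre of the guide's black push grip, 46 mm outward (+y) of its keyhole: an upright tab 44 mm (x) by 12 (y) by 36 high, fixed to the foot; this point is 26 mm above the deck, 18 below the tab's top. Pinch it from above across its 12 mm. Axes as the stand's.
- screw_wing (a point): Centre of the wing of the blue thumbscrew (about 180 g): an upright flat 60 mm long (screw x), 14 thick (y), 28 high; z is the screw's axis, up. Wing underside 12 mm and top 40 mm above the underside of the head. It starts upright in one of the rack's keyholes, wing across the rack (along rack y).
- screw_seat (a point): On the screw's axis at the underside of its head (collar 32 mm diameter), 26 mm below the wing's centre. Below: shank 20 mm diameter, cross pin 8 mm by 33 long parallel to the wing, 25 mm down, tapered nose ending 38 mm down. It enters with the wing along the slot (either way round); locked, the wing lies along stand y. Axes as the wing's.
- rack: White plastic rack, fixed, 150 mm (its x) by 64 (y), top 60 mm above the bench, open below. Origin: centre of its footprint at bench height. Keyholes (bore 22.5, slot 37 x 12 along rack y, 12 deep) at x = -45 and +45 mm: one holds the thumbscrew, the other the thermometer; which varies.
- thermometer_mid (a point): Centre of the white handle (26 x 30 x 50 mm, its top 56 mm above the rack) of a thermometer standing in the rack's other keyhole. Leave it alone.
- tray_narrow_mid (a point): Centre, half-way up, of the narrow white tray: 180 mm long (x), 110 wide over the rim (y), 45 high, about 90 g. Axes as the stand's. It stands in the lane with its rim 1 to 2 mm from the fixed fence, or on the ledge on the fence's other side.
- tray_wide_mid (a point): Centre, half-way up, of the wide white tray: 180 mm long (x), 140 wide over the rim (y), 45 high, about 90 g. Axes as the stand's. It stands on whichever place (lane or ledge) the narrow tray does not; in the lane its rim is 1 to 2 mm from the fixed fence.
- bottle_mid (a point): Centre, half-way up, of a clear bottle with a blue cap, 68 mm diameter, 190 mm tall, standing on the bench beyond the rack. Leave it alone.
- jar_mid (a point): Centre, half-way up, of a white jar with a red lid, 72 mm diameter, 120 mm tall, standing on the bench beyond the rack. Leave it alone.

How it is judged (in metres and radians):
On the way, in this order (a step that is already met when the one before it is completed fails the run):
1. the guide's keyhole is in line with the deck hole that leaves the guide just clear of the tray in the lane (0.030 narrow, 0.060 wide, within 6 mm), the thumbscrew not yet in it (((y of tray_narrow_mid in the frame of stand above -0.08 m and value of joint guide between 0.024 and 0.036 m) or (y of tray_wide_mid in the frame of stand above -0.08 m and value of joint guide between 0.054 and 0.066 m)) and distance between screw_seat and guide_hole above 0.02 m), for 0.2 s.
2. the thumbscrew is down through both holes, its head on the guide's foot (((y of tray_narrow_mid in the frame of stand above -0.08 m and value of joint guide between 0.026 and 0.034 m) or (y of tray_wide_mid in the frame of stand above -0.08 m and value of joint guide between 0.056 and 0.064 m)) and horizontal distance between screw_seat and guide_hole below 0.004 m and z of screw_seat in the frame of stand below 0.0705 m and angle between screw_seat's own z axis and vertical below 0.08 rad), for 0.2 s.
At the end, for the whole second after the job is handed in: Guide at the hole for the tray in the lane (0.030 narrow, 0.060 wide, within 4 mm); thumbscrew upright (0.08 rad) in its keyhole (4 mm), head down on the foot (2.5 mm), wing along the stand's y within 15 degrees; all released and still (all of step 2 and angle between the x axis of screw_seat and the y axis of stand, either way round below 0.26 rad and velocity of joint guide below 0.02 m/s); the robot touches nothing.
It fails at once if the narrow tray pushed more than 15 mm from where it stood, or tipped by more than about 15 degrees (distance of tray_narrow_mid from where it was at the start of the episode above 0.015 m or angle between tray_narrow_mid's own z axis and vertical above 0.26 rad).
It fails at once if the wide tray pushed more than 15 mm from where it stood, or tipped by more than about 15 degrees (distance of tray_wide_mid from where it was at the start of the episode above 0.015 m or angle between tray_wide_mid's own z axis and vertical above 0.26 rad).
It fails at once if the thermometer pushed more than 15 mm from where it stood, or tipped by more than about 15 degrees (distance of thermometer_mid from where it was at the start of the episode above 0.015 m or angle between thermometer_mid's own z axis and vertical above 0.26 rad).
It fails at once if the bottle pushed more than 20 mm from where it stood, or tipped by more than about 15 degrees (distance of bottle_mid from where it was at the start of the episode above 0.02 m or angle between bottle_mid's own z axis and vertical above 0.26 rad).
It fails at once if the jar pushed more than 20 mm from where it stood, or tipped by more than about 15 degrees (distance of jar_mid from where it was at the start of the episode above 0.02 m or angle between jar_mid's own z axis and vertical above 0.26 rad).
It also fails if it takes over 64 s, if anything falls off the work surface, if the arm or the gripper's body presses on something with over 40 N, if the wrist force passes 120 N, or if a joint passes its speed limit or range.

ROBOT

A 7-joint arm with a two-finger parallel gripper is mounted at the origin on the work surface. World frame = base frame: x ahead of the robot, y to its left, z up, the work surface at z = 0. Lengths are in mm, angles in rad, forces in N, time in s.
With the tool pointing down it reaches from about 400 to 875 mm from the base axis. Payload 6.5 kg.
Tool frame: the origin (TCP) lies on the front face of the gripper's body, between the roots of the fingers; the fingertips stand 73 mm ahead of it and the grasp point (between the pads) lies 54 mm ahead of it (ctrl.tip_reach is the distance from the TCP to the fingertips, in mm); z points along the fingers, y is the direction in which the jaws open and shut (so a half turn about z gives the same grasp; the last joint's range is limited). The gripper opens to 85 mm and grips with 20 to 120 N. Pads are 22 mm wide; open, the fingers measure 114 mm over their backs; the gripper's body (76 mm by 85 mm) begins 54 mm behind the grasp point. The pads swing forward as they close: fully open they stand 13 mm farther back than shut.
Start: joints at [1.202, 0.536, -0.004, 1.538, 0.003, 1.067, -0.071], TCP at [193.824, -620.421, 303.89] pointing down, gripper open.
Joint ranges: [-2.7, 2.7], [-0.37, 2.16], [-1.27, 1.26], [0.24, 2.4], [-1.31, 4.45], [0.19, 1.91], [-2.76, 2.76]. Speed limits (rad/s): [2.39, 2.39, 3.14, 3.14, 3.14, 3.14, 3.14].

INTERFACE

Orientations are given as a unit quaternion [w, x, y, z].
In Python, from cell import ctrl gives the robot as it stands. The module is installed in compiled form; this text tells all that it offers.
- The arm moves only by the tool apply_moves, never from a script. Its argument "plan" is text: rows parted by semicolons, each of 4 numbers parted by spaces: the shift along the tool's x, y, z in cm, then the turn about the tool's z in rad. A call has 1 to 10 rows; each row shifts and turns the pose as measured when the row begins, along the tool's axes as they then stand; what a row does not reach is not made up. A row lasts 1/8 s, in which the tool goes at most 62.5 mm and 10.7 degrees, less where a joint would pass 70% of its speed; a pose out of reach is approached as far as the arm can. A call is refused whole if a number of a shift passes 6.25 or a number of a turn 0.188, either way. A call with a gripper value outside its range is refused whole. "claw" is the opening, from -1 (shut) to 1 (fully open), set as the call begins (left out, the last holds). The fingers move at their own pace and stop on an object; the grip force is fixed at half the most. Time passes only in rows, so rows that do not move let the fingers close. It gives the time, the measured TCP pose, the force and the opening at its end, in the units of the state.
- ctrl.state(): the state, without advancing time (a new reading comes with each control period).
- ctrl.grab_frame(name): name is "scene" or "top" or "wrist"; returns a dict with "pixels" (420x560x3 uint8, red, green, blue), "depth" (420x560 float32, mm along the optical axis (not along the pixel's ray), 0 where there is no reading), "fovy" (degrees; the focal length in pixels is half the picture's height over the tangent of half this angle, whatever the lens; pixels are square), "cx", "cy" (the principal point, pixels), "world_to_cam" (4x4, takes a point from world to camera coordinates). Camera axes: x right, y down, z forward; pixel columns grow to the right and rows downward; lengths in mm; the calibration is good to about 2 mm. A picture is of the moment at which its call begins.
- ctrl.sign_off(): hands the job in, once; it reports no verdict.
The state is a dict: "time_s": time; "qpos": joint angles; "joint_vel": joint speeds; "tau": joint torques, N m; "eef_pos": TCP position; "orientation": TCP orientation; "ft_force": force on the tool from outside, world axes, zero at the start; "wrist_torque": the same for the moment, N m; "grip_width": finger opening in mm.
Only numpy, scipy, OpenCV 4.12 (cv2) and the standard library are available. Lean on these libraries where they do the work, as an engineer would, in place of code of your own. Each camera call takes 0.05 s, during which the arm holds its last target.

## Working session

There is one attempt and no reset: what is moved stays moved. The work goes in short steps, Python scripts to look and compute and a tool call to move; the robot and the scene stay as the last step left them, time stands still between calls to the robot, and variables do not carry over. Pictures are saved under pics/ and viewed, and the job is handed in when it is done.

Besides the shell and the picture viewer there is one more tool, called after "Request:" in YAML: its name, and indented under it one key for each argument. apply_moves: Moves the arm, as the interface text tells. Its arguments: {"type":"object","properties":{"plan":{"type":"string"},"claw":{"type":"number"}},"required":["plan"]}

```bash
mkdir -p pics; cat > h.py <<'E'
import numpy as np, cv2
from cell import ctrl
def grab(n,f):
    d=ctrl.grab_frame(n); cv2.imwrite('pics/'+f+'.png',d['pixels'][:,:,::-1]); np.savez('pics/'+f+'.npz',**d); return d
def pts(d):
    h,w=d['depth'].shape; f=h/2/np.tan(np.radians(d['fovy'])/2)
    v,u=np.mgrid[:h,:w]; z=d['depth'].astype(float)
    P=np.stack([(u-d['cx'])/f*z,(v-d['cy'])/f*z,z,np.ones_like(z)],-1)
    W=P@np.linalg.inv(d['world_to_cam']).T
    W[z==0]=np.nan
    return W[...,:3]
def proj(d,p):
    h=d['depth'].shape[0]; f=h/2/np.tan(np.radians(d['fovy'])/2)
    c=d['world_to_cam']@np.r_[p,1]; return f*c[0]/c[2]+d['cx'],f*c[1]/c[2]+d['cy']
E
python3 - <<'E'
from h import *
for n in['scene','top','wrist']:
    d=grab(n,n+'0'); print(n,d['fovy'],np.round(np.linalg.inv(d['world_to_cam']),2).tolist())
print(ctrl.state())
E
```

```text
scene 57.69620871433752 [[-0.6, 0.57, -0.55, 1061.27], [0.8, 0.45, -0.4, 399.7], [0.02, -0.68, -0.73, 737.72], [0.0, 0.0, 0.0, 1.0]]
top 54.71272498705305 [[0.01, -0.99, 0.13, 471.99], [-1.0, -0.01, -0.0, 40.16], [0.0, -0.13, -0.99, 948.13], [0.0, 0.0, 0.0, 1.0]]
wrist 66.25621774084814 [[0.3, -0.9, -0.31, 274.51], [-0.95, -0.28, -0.1, -595.12], [-0.0, 0.33, -0.95, 373.96], [0.0, 0.0, 0.0, 1.0]]
{'time_s': 0.15, 'qpos': array([ 1.20181107,  0.53702153, -0.00443097,  1.53863589,  0.00256419,
        1.06731981, -0.07118892]), 'joint_vel': array([-0.00090988, -0.00098755,  0.00038455, -0.00107768,  0.00022157,
        0.00027581, -0.00019026]), 'tau': array([ 1.68736333e-03, -5.83785510e+01,  1.04990099e+00, -2.59353071e+01,
        1.24961106e-02,  6.52532035e-03,  2.61300153e-05]), 'eef_pos': array([ 193.7019144 , -620.05530584,  303.19931421]), 'orientation': array([-6.74888062e-04,  9.88557353e-01,  1.50843908e-01, -1.41240139e-04]), 'ft_force': array([ 0.03222471, -0.40251224,  0.16910963]), 'wrist_torque': array([-0.0125751 ,  0.02630238,  0.04230837]), 'grip_width': 85.37810343348129}
```

View pics/scene0.png

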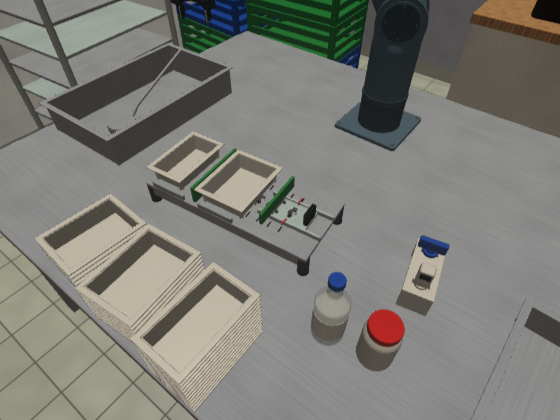

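View pics/top0.png

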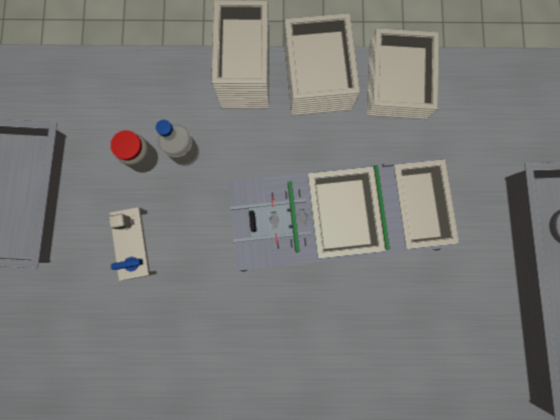

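```bash
python3 - <<'E'
import numpy as np
from h import pts
for n in['top0','scene0']:
    d=dict(np.load(f'pics/{n}.npz')); W=pts(d)
    print(n)
    for v in range(20,420,25):
        print(v,[tuple(int(x) if x==x else None for x in W[v,u]) for u in range(20,560,60)])
E
```

```text
top0
20 [(1528, 1204, -752), (1530, 935, -752), (1530, 664, -748), (1532, 396, -748), (984, 82, 129), (980, -47, 137), (1544, -414, -757), (1546, -686, -756), (1543, -953, -748)]
45 [(994, 683, 0), (996, 535, -1), (997, 386, 0), (1414, 392, -751), (901, 79, 176), (948, -51, 93), (943, -183, 103), (1422, -678, -751), (1424, -946, -751)]
70 [(927, 674, 3), (931, 530, -1), (931, 382, 0), (932, 235, 0), (848, 78, 174), (888, -50, 93), (906, -193, 58), (937, -358, -2), (938, -506, 0)]
95 [(864, 671, 0), (866, 525, 0), (867, 379, -1), (867, 232, 0), (820, 80, 116), (811, -45, 140), (847, -192, 56), (871, -354, 0), (873, -502, -1)]
120 [(778, 621, 67), (802, 520, 1), (802, 374, 3), (804, 230, 0), (804, 85, 2), (806, -59, 0), (807, -205, 1), (808, -351, -1), (809, -497, 0)]
145 [(737, 656, 5), (740, 516, 0), (708, 332, 114), (742, 229, 0), (743, 84, -1), (744, -59, 0), (744, -203, 1), (746, -348, 0), (747, -494, -1)]
170 [(677, 653, 1), (679, 513, -1), (674, 360, 26), (680, 227, 0), (682, 84, -2), (666, -51, 72), (670, -187, 59), (660, -302, 105), (685, -489, 0)]
195 [(617, 646, 3), (619, 50
[... 3083 characters left out ...]
4, 103, 0), (736, 242, 132), (584, 312, 1), (502, 417, 0), (422, 522, 1)]
320 [(1120, -903, -743), (970, -717, -754), (962, 24, 128), (900, 105, 129), (823, 173, 92), (756, 259, 89), (706, 349, 120), (559, 439, -1), (482, 540, 0)]
345 [(1175, -805, -750), (1031, -616, -747), (995, 87, 177), (930, 137, 129), (831, 175, 0), (757, 269, -1), (736, 369, 100), (613, 460, 1), (538, 556, 0)]
370 [(1224, -707, -746), (1087, -531, -750), (949, -350, -748), (961, 171, 142), (868, 206, 0), (799, 297, 2), (732, 387, 7), (660, 478, 2), (633, 554, 69)]
395 [(1269, -621, -748), (1138, -451, -749), (1006, -279, -750), (977, 171, 67), (901, 234, -3), (836, 321, 0), (769, 408, 0), (703, 496, 0), (636, 583, 1)]
```

```bash
cat > m.py <<'E'
from h import *
import sys
n=sys.argv[1]
d=dict(np.load(f'pics/{n}.npz')); W=pts(d); I=d['pixels'].astype(int)
r,g,b=I[...,0],I[...,1],I[...,2]
reg=(W[...,0]>380)&(W[...,0]<700)&(W[...,1]>-420)&(W[...,1]<450)
def rect(m,name):
    p=W[m][:, :2].astype(np.float32)
    R=cv2.minAreaRect(p); print(name,len(p),'c',np.round(R[0],1),'size',np.round(R[1],1),'ang',round(R[2],2),'z',np.nanpercentile(W[m][:,2],[10,50,90]).round(1),'mean',p.mean(0).round(1))
green=reg&(g>r*1.5)&(g>b*1.5)&(W[...,2]>85)
nl,lab=cv2.connectedComponents(green.astype(np.uint8))
for i in range(1,nl):
    if (lab==i).sum()>30: rect(lab==i,'green')
rim=reg&(W[...,2]>98)&(W[...,2]<112)&~green&(W[...,1]<50)
nl,lab=cv2.connectedComponents(rim.astype(np.uint8))
for i in range(1,nl):
    if (lab==i).sum()>60: rect(lab==i,'rim')
blue=reg&(b>r*1.8)&(b>g*1.5)&(W[...,1]>250)&(W[...,0]<600)
rect(blue&(W[...,2]>93),'wing')
rect(blue&(W[...,2]>63),'blue')
rk=reg&(W[...,1]>280)&(W[...,2]>55)&(W[...,2]<64)&(W[...,0]<600)&~blue
rect(rk,'rack')
th=reg&(W[...,1]>280)&(W[...,2]>105)&(W[...,0]<600); 
if th.sum()>5: rect(th,'therm')
dk=reg&(W[...,1]>-300)&(W[...,1]<250)&(W[...,2]>54)&(W[...,2]<72)
rect(dk,'deck')
red=reg&(r>g*1.8)&(r>b*1.8)&(W[...,1]<250)
nl,lab=cv2.connectedComponents(red.astype(np.uint8))
for i in range(1,nl):
    if (lab==i).sum()>3: rect(lab==i,'red')
blk=reg&(I.max(2)<45)&(W[...,1]<230)&(W[...,1]>60)&(W[...,2]>56)
nl,lab=cv2.connectedComponents(blk.astype(np.uint8))
for i in range(1,nl):
    if (lab==i).sum()>2: rect(lab==i,'black')
E
python3 m.py top0; python3 - <<'E'
import cv2
a=cv2.imread('pics/top0.png'); cv2.imwrite('pics/crop0.png',cv2.resize(a[160:290,90:290],None,fx=4,fy=4,interpolation=cv2.INTER_CUBIC))
E
```

```text
green 250 c [ 581.9 -174.9] size [174.2   6.9] ang 6.63 z [106.1 107.9 109.6] mean [ 580.2 -175.1]
green 202 c [561.4   9.3] size [143.3   6.2] ang 6.39 z [106.4 107.9 109.9] mean [559.6   9.1]
rim 1689 c [ 590.2 -268.7] size [180.3 111.2] ang 6.65 z [102.1 104.7 106.7] mean [ 589.5 -271.2]
rim 1981 c [ 572.8 -105.3] size [181.3 149.6] ang 6.57 z [102.  104.7 106.8] mean [ 571.8 -106.8]
wing 178 c [460.8 355.6] size [13.9 56.3] ang 10.99 z [ 97.1  99.5 101.9] mean [460.6 354.1]
blue 238 c [460.4 355.6] size [26.9 56.1] ang 20.67 z [ 68.2  98.7 101.6] mean [460.  353.4]
rack 1509 c [504.6 366.5] size [150.   66.1] ang 11.12 z [58.1 60.2 62.1] mean [502.2 362.6]
therm 202 c [548.8 374.4] size [27.3 30. ] ang 11.0 z [111.6 115.5 117.6] mean [548. 373.]
deck 13232 c [572.3 -24.7] size [550.4 250.6] ang 89.72 z [58.7 61.5 66.3] mean [565.9 -61.3]
black 78 c [550.3  94.3] size [38.4  8.4] ang 7.23 z [101.3 103.9 105.4] mean [550.1  94.1]
```

View pics/crop0.png

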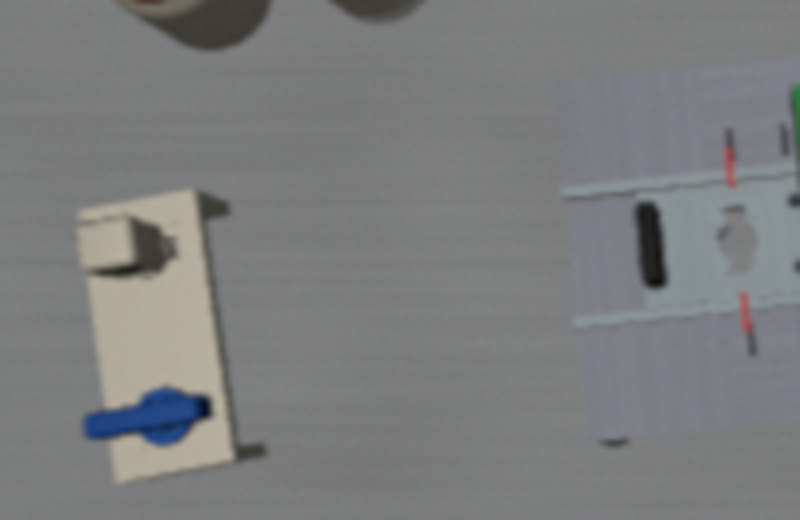

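View pics/wrist0.png

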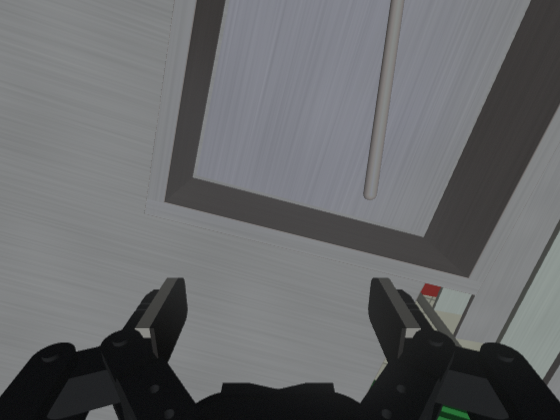

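Scene: the lane tray (rim about 140–150 mm) is the wide one and the ledge tray is 111 mm, so the target is 0.060. The guide is near 0.090. In the top picture the screw is at (128,265), the thermometer at (118,220) and the grip at (252,221).

Request:
apply_moves:
  plan: "4.2 -4.3 0 0;4.2 -4.3 0 0;4.2 -4.3 0 0;4.2 -4.3 0 0;4.2 -4.3 0 0;4.2 -4.3 0 0;4.2 -4.3 0 0;4.2 -4.3 0 0;4.2 -4.3 0 0;4.2 -4.3 0 0"
  claw: 1

```text
time_s: 1.4
eef_pos: [472.4, -72.7, 301.6]
orientation: [0.001, 0.989, 0.146, -0.0]
ft_force: [0.9, -0.1, 0.9]
grip_width: 85.7
```

```bash
cat > go.py <<'E'
# usage: go.py x y z heading_deg
from h import *
from scipy.spatial.transform import Rotation as R
import sys
s=ctrl.state(); q=s['orientation']; M=R.from_quat([q[1],q[2],q[3],q[0]]).as_matrix()
p=s['eef_pos']; hd=np.degrees(np.arctan2(M[1,0],M[0,0]))
print('t',s['time_s'],'p',p.round(1),'head',hd.round(2),'tilt',np.degrees(np.arccos(-M[2,2])).round(2),'F',s['ft_force'].round(1),'T',s['wrist_torque'].round(2),'w',round(s['grip_width'],1),'q1,q7',s['qpos'][[0,6]].round(3))
if len(sys.argv)>1:
    t=np.array(list(map(float,sys.argv[1:5])))
    dl=M.T@(t[:3]-p); dh=(hd-t[3]+180)%360-180
    print('tool shift cm',(dl/10).round(2),'turn',np.radians(dh).round(3))
    hm=np.radians(t[3])
E
python3 go.py 551 94.3 280 6.5
```

```text
t 1.4 p [472.4 -72.7 301.6] head 16.8 tilt 0.1 F [ 0.9 -0.1  0.9] T [-0.05 -0.03  0.03] w 85.7 q1,q7 [ 0.325 -1.317]
tool shift cm [ 12.35 -13.72   2.13] turn 0.18
```

Request:
apply_moves:
  plan: "4.1 -4.5 0.5 0.09;4.1 -4.5 0.5 0.09;3.5 -4 0.5 0;0 0 0 0;0 0 0 0"

```text
time_s: 2.02
eef_pos: [562.4, 87.1, 285.2]
orientation: [0.0, 0.998, 0.057, -0.0]
ft_force: [0.0, -0.3, -1.0]
grip_width: 85.4
```

```bash
python3 go.py 551 94.3 230 6.5; python3 - <<'E'
from h import *
grab('wrist','w1')
E
```

```text
t 2.025 p [562.4  87.1 285.2] head 6.51 tilt 0.03 F [ 0.  -0.3 -1. ] T [-0.01 -0.01  0.01] w 85.4 q1,q7 [ 0.017 -1.834]
tool shift cm [-1.05 -0.85  5.52] turn 0.0
```

View pics/w1.png

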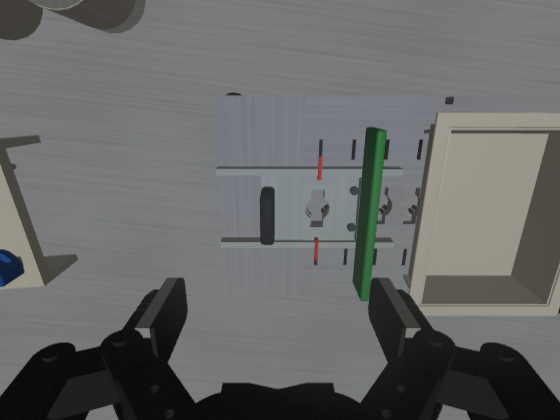

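The wrist view shows the grip at (267,215), the guide keyhole at (317,208), the red pointers on the outermost marks and the bar at (370,210).

```bash
python3 - <<'E'
from h import *
d=dict(np.load('pics/w1.npz')); W=pts(d); I=d['pixels'].astype(int)
a=cv2.resize(d['pixels'][130:290,200:440,::-1],None,fx=3.3,fy=3.3,interpolation=cv2.INTER_CUBIC); cv2.imwrite('pics/w1c.png',a)
def st(m,n):
    p=W[m]; R=cv2.minAreaRect(p[:,:2].astype(np.float32)); print(n,len(p),np.round(R[0],1),np.round(R[1],1),round(R[2],2),'med',np.nanmedian(p,0).round(1),'mean',p.mean(0).round(1))
reg=np.zeros(I.shape[:2],bool); reg[100:300,210:435]=1
m=reg&(I.max(2)<60)&(W[...,2]>97)&(W[...,0]>500); 
m&= (np.mgrid[:420,:560][1]<290); st(m,'griptop')
r,g,b=I[...,0],I[...,1],I[...,2]
gr=reg&(g>1.5*r)&(g>1.5*b)&(W[...,2]>104); st(gr,'bar')
red=reg&(r>1.8*g)&(r>1.8*b); nl,l=cv2.connectedComponents(red.astype(np.uint8))
for i in range(1,nl): st(l==i,'red')
dk=reg&(W[...,2]>55)&(W[...,2]<64); st(dk,'deck')
rim=(W[...,2]>99)&(W[...,2]<108)&(W[...,1]<0)&(np.mgrid[:420,:560][0]<320)&(np.mgrid[:420,:560][1]>405); st(rim,'rim')
E
```

```text
griptop 679 [553.2  95.2] [43.5 11.2] 6.14 med [555.1  95.1 104.3] mean [554.9  95.1 104.1]
bar 1499 [563.2   8.6] [147.9   8.2] 6.41 med [574.7  10.2 108.5] mean [571.    9.9 108.4]
red 78 [597.2  53.6] [20.5  2.8] 6.62 med [597.3  53.7  75.8] mean [597.2  53.7  75.7]
red 58 [518.4  44.7] [21.1  2.8] 6.45 med [519.3  44.9  75.7] mean [518.8  44.8  75.6]
deck 25845 [557.2  33.2] [196.5 216.4] 6.47 med [596.9  56.7  60.7] mean [572.5  51.8  60.7]
rim 7802 [ 572.2 -102.3] [179.7 142.2] 6.49 med [560.7 -63.8 105.4] mean [569.1 -78.9 105. ]
```

View pics/w1c.png

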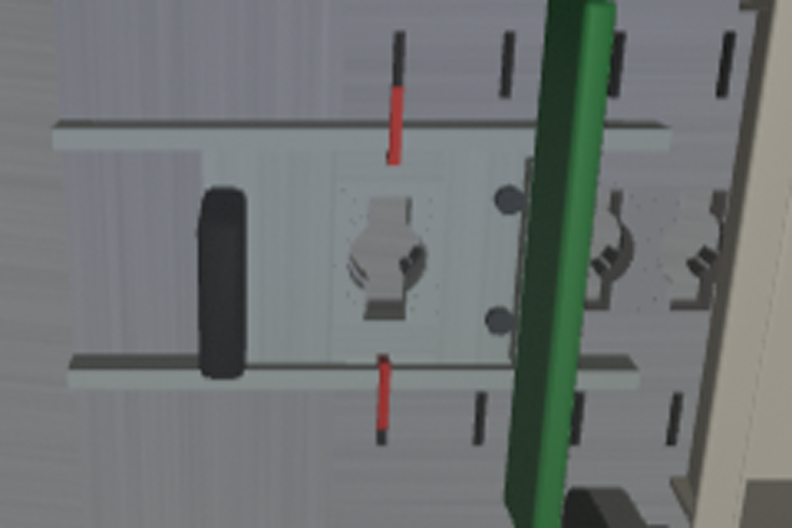

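```bash
python3 go.py 552.8 95 150 6.5
```

```text
t 2.075 p [562.4  87.3 285.4] head 6.5 tilt 0.01 F [ 0.  -0.5 -0.3] T [ 0.08 -0.04 -0.05] w 85.1 q1,q7 [ 0.018 -1.834]
tool shift cm [-0.87 -0.88 13.54] turn 0.0
```

Request:
apply_moves:
  plan: "-0.9 -0.9 1 0;0 0 5 0;0 0 5 0;0 0 1 0;0 0 0 0;0 0 0 0"

```text
time_s: 2.82
eef_pos: [550.2, 91.9, 165.3]
orientation: [0.0, 0.999, 0.053, 0.002]
ft_force: [-0.2, 0.9, 0.3]
grip_width: 85.7
```

```bash
python3 go.py 552.8 95 150 6.5
```

```text
t 2.825 p [550.2  91.9 165.3] head 6.12 tilt 0.22 F [-0.2  0.9  0.3] T [-0.02 -0.02 -0.06] w 85.7 q1,q7 [-0.028 -1.919]
tool shift cm [ 0.28 -0.28  1.54] turn -0.007
```

Request:
apply_moves:
  plan: "0.3 -0.3 0.8 -0.007;0 0 0.7 0;0 0 0 0"

```text
time_s: 3.2
eef_pos: [554.9, 95.8, 152.1]
orientation: [0.0, 0.998, 0.057, 0.004]
ft_force: [0.3, -0.1, -1.2]
grip_width: 85.2
```

```bash
python3 go.py 552.8 95 150 6.5
```

```text
t 3.2 p [554.9  95.8 152.1] head 6.53 tilt 0.5 F [ 0.3 -0.1 -1.2] T [ 0.03  0.01 -0.02] w 85.2 q1,q7 [-0.039 -1.926]
tool shift cm [-0.22  0.05  0.21] turn 0.001
```

Request:
apply_moves:
  plan: "0 0 0 0;0 0 0 0;0 0 0 0;0 0 0 0;0 0 0 0;0 0 0 0"
  claw: -1

```text
time_s: 3.95
eef_pos: [555.0, 95.7, 152.6]
orientation: [0.0, 0.998, 0.057, 0.005]
ft_force: [0.3, 0.5, -0.1]
grip_width: 10.7
```

```bash
python3 go.py 556.2 65.2 152 6.5
```

```text
t 3.95 p [555.   95.7 152.6] head 6.51 tilt 0.53 F [ 0.3  0.5 -0.1] T [ 0.01 -0.01 -0.04] w 10.7 q1,q7 [-0.039 -1.926]
tool shift cm [-0.23  3.04  0.06] turn 0.0
```

Request:
apply_moves:
  plan: "0 0.8 0 0;0 0.8 0 0;0 0.8 0 0;0 0 0 0;0 0 0 0"

```text
time_s: 4.58
eef_pos: [557.8, 70.9, 152.6]
orientation: [-0.001, 0.998, 0.057, 0.005]
ft_force: [-1.3, 2.4, 0.4]
grip_width: 10.8
```

```bash
python3 go.py 558.4 65.9 152.5 6.5
```

```text
t 4.575 p [557.8  70.9 152.6] head 6.51 tilt 0.53 F [-1.3  2.4  0.4] T [ 0.48  0.13 -0.05] w 10.8 q1,q7 [ 0.007 -1.88 ]
tool shift cm [-0.    0.5   0.01] turn 0.0
```

Request:
apply_moves:
  plan: "0 0.5 0 0;0 0 0 0;0 0 0 0"

```text
time_s: 4.95
eef_pos: [558.4, 65.6, 152.6]
orientation: [-0.0, 0.998, 0.057, 0.005]
ft_force: [-0.7, 1.2, 0.9]
grip_width: 10.5
```

```bash
python3 go.py 558.4 65.9 152.5 6.5; python3 -c "
from h import *
d=grab('top','t1');cv2.imwrite('pics/t1c.png',cv2.resize(d['pixels'][160:270,220:400,::-1],None,fx=4.4,fy=4.4,interpolation=cv2.INTER_CUBIC))
d=grab('wrist','w2')
";python3 m.py t1 | grep -E "green|rim"
```

```text
t 4.95 p [558.4  65.6 152.6] head 6.53 tilt 0.53 F [-0.7  1.2  0.9] T [ 0.48  0.18 -0.07] w 10.5 q1,q7 [ 0.016 -1.871]
tool shift cm [ 0.   -0.03  0.01] turn 0.001
green 251 c [ 581.9 -174.9] size [174.3   7. ] ang 6.34 z [105.8 107.8 109.6] mean [ 580.5 -175.1]
green 75 c [608.6 -15.1] size [58.1  6.6] ang 6.63 z [105.9 107.4 109.5] mean [611.2 -15. ]
rim 1684 c [ 590.3 -269.4] size [180.2 112.1] ang 6.37 z [102.1 104.6 106.7] mean [ 589.1 -271.4]
rim 1699 c [ 572.6 -105. ] size [180.9 148.9] ang 6.56 z [102.1 104.7 106.8] mean [ 582.9 -115.7]
```

View pics/w2.png

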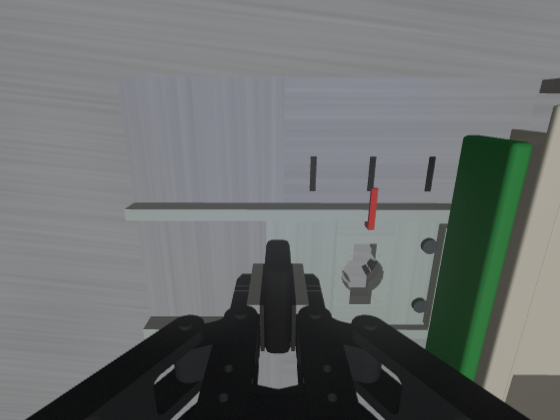

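```bash
python3 - <<'E'
from h import *
d=dict(np.load('pics/w2.npz')); W=pts(d); I=d['pixels'].astype(int); r,g,b=I[...,0],I[...,1],I[...,2]
U=np.mgrid[:420,:560]
th=np.radians(6.5); xh=np.array([np.cos(th),np.sin(th)]); yh=np.array([-np.sin(th),np.cos(th)])
def st(m,n):
    p=W[m]; c=np.nanmean(p,0); print(n,m.sum(),c.round(1),'along y',(c[:2]@yh).round(2),'x',(c[:2]@xh).round(2))
st((r>1.8*g)&(r>1.8*b)&(r>100),'red')
blk=(I.max(2)<60)&(U[0]>150)&(U[0]<190)&(U[1]>300)&(U[1]<440)
nl,l=cv2.connectedComponents(blk.astype(np.uint8))
for i in range(1,nl):
    if (l==i).sum()>40: st(l==i,'mark')
E
```

```text
red 263 [600.4  24.   75.8] along y -44.09 x 599.3
mark 151 [615.3  23.9  61.5] along y -45.94 x 614.07
mark 183 [618.4  -6.1  61.3] along y -76.04 x 613.74
```

View pics/t1c.png

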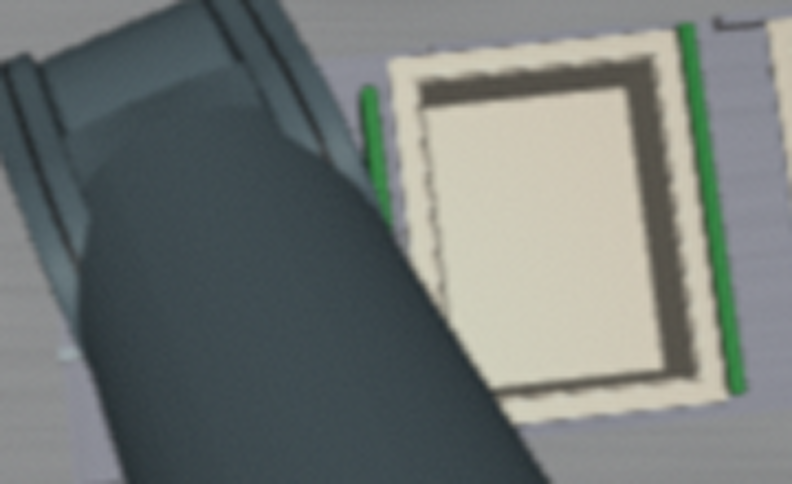

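```bash
python3 - <<'E'
from h import *
d=dict(np.load('pics/w1.npz')); W=pts(d); I=d['pixels'].astype(int); r,g,b=I[...,0],I[...,1],I[...,2]
U=np.mgrid[:420,:560]
th=np.radians(6.5); xh=np.array([np.cos(th),np.sin(th)]); yh=np.array([-np.sin(th),np.cos(th)])
def st(m,n):
    p=W[m]; c=np.nanmean(p,0); print(n,m.sum(),c.round(1),'along y',(c[:2]@yh).round(2),'x',(c[:2]@xh).round(2))
red=(r>1.8*g)&(r>1.8*b)&(U[0]<300)&(U[1]>290)&(U[1]<330);nl,l=cv2.connectedComponents(red.astype(np.uint8))
for i in range(1,nl):st(l==i,'red')
blk=(I.max(2)<75)&(((U[0]>135)&(U[0]<161))|((U[0]>245)&(U[0]<268)))&(U[1]>300)&(U[1]<430)
nl,l=cv2.connectedComponents(blk.astype(np.uint8))
for i in range(1,nl):
    if (l==i).sum()>15: st(l==i,'mark')
E
```

```text
red 78 [597.2  53.7  75.7] along y -14.28 x 599.46
red 58 [518.8  44.8  75.6] along y -14.18 x 520.55
mark 281 [620.7  18.8  93.6] along y -51.56 x 618.84
mark 58 [621.4 -41.5  66.7] along y -111.61 x 612.71
mark 46 [612.7  53.7  61.3] along y -16.02 x 614.81
mark 58 [615.   23.6  61.3] along y -46.17 x 613.73
mark 68 [618.4  -5.1  64.1] along y -75.03 x 613.82
mark 68 [621.5 -36.   61.3] along y -106.1 x 613.38
mark 217 [524.1   8.   93.3] along y -51.37 x 521.67
mark 61 [518.  -52.9  67.8] along y -111.22 x 508.67
mark 44 [507.5  11.5  61.1] along y -46.02 x 505.58
mark 52 [512.6 -16.7  64.8] along y -74.59 x 507.4
mark 50 [514.3 -48.   61.2] along y -105.93 x 505.6
```

Request:
apply_moves:
  plan: "0 0.16 0 0;0 0 0 0;0 0 0 0"

```text
time_s: 5.42
eef_pos: [558.6, 64.4, 152.6]
orientation: [-0.001, 0.998, 0.057, 0.005]
ft_force: [-0.0, 2.0, 0.4]
grip_width: 10.7
```

```bash
python3 go.py 558.6 64.0 152.5 6.5
```

```text
t 5.425 p [558.6  64.4 152.6] head 6.57 tilt 0.53 F [-0.   2.   0.4] T [ 0.33  0.16 -0.11] w 10.7 q1,q7 [ 0.019 -1.868]
tool shift cm [-0.    0.04  0.01] turn 0.001
```

Request:
apply_moves:
  plan: "0 0 0 0;0 0 0 0;0 0 0 0"
  claw: 1

```text
time_s: 5.8
eef_pos: [558.7, 63.3, 152.4]
orientation: [0.0, 0.998, 0.057, 0.005]
ft_force: [-0.1, -0.1, 0.6]
grip_width: 65.2
```

Request:
apply_moves:
  plan: "0 0 -4 0;0 0 -4 0;0 0 -3 -0.18;0 0 -2 -0.18;0 0 0 -0.18;0 0 0 -0.18;0 0 0 -0.18;0 0 0 -0.18;0 0 0 -0.18;0 0 0 -0.18"

```text
time_s: 7.05
eef_pos: [557.4, 61.5, 287.1]
orientation: [0.005, 0.697, 0.717, 0.002]
ft_force: [-0.2, 0.2, -0.4]
grip_width: 85.4
```

```bash
python3 go.py 461 355.6 280 101; python3 -c "
from h import *
d=grab('top','t2')";python3 m.py t2|grep -v rim
```

```text
t 7.05 p [557.4  61.5 287.1] head 91.67 tilt 0.6 F [-0.2  0.2 -0.4] T [ 0.02  0.02 -0.01] w 85.4 q1,q7 [ 0.311 -0.463]
tool shift cm [29.68 -8.78  0.51] turn -0.163
green 248 c [ 581.9 -175. ] size [174.2   7.2] ang 6.68 z [106.1 107.9 109.7] mean [ 580.9 -175. ]
wing 177 c [460.5 356.3] size [13.8 58.2] ang 11.66 z [ 97.5  99.7 101.5] mean [460.5 354.6]
blue 237 c [460.3 355.7] size [27.2 55.8] ang 28.94 z [ 68.3  99.  101.3] mean [459.9 353.7]
rack 1513 c [504.7 366.1] size [150.4  65.5] ang 10.86 z [58.  60.1 62.1] mean [502.2 362.6]
therm 199 c [548.9 374.7] size [27.3 31.1] ang 11.63 z [111.7 115.4 117.7] mean [548.1 373. ]
deck 5648 c [572.4 -24.7] size [550.7 251.1] ang 89.62 z [59.1 62.3 65.1] mean [ 581. -183.]
```

Request:
apply_moves:
  plan: "5 -1.5 0 -0.08;5 -1.5 0 -0.08;5 -1.5 0 0;5 -1.3 0 0;5 -1.3 0 0;3.2 -0.8 0 0;0 0 0 0;0 0 0 0"

```text
time_s: 8.1
eef_pos: [436.1, 333.5, 284.4]
orientation: [0.006, 0.643, 0.766, 0.002]
ft_force: [0.2, 1.3, -0.4]
grip_width: 85.4
```

```bash
python3 go.py 461 356.5 230 101; python3 -c "
from h import *
d=grab('wrist','w3')
d=grab('top','t3')";python3 m.py t3|grep gree
```

```text
t 8.1 p [436.1 333.5 284.4] head 99.95 tilt 0.71 F [ 0.2  1.3 -0.4] T [ 0.02 -0.04 -0.02] w 85.4 q1,q7 [-0.17  -0.909]
tool shift cm [1.86 2.79 5.46] turn -0.018
green 252 c [ 581.8 -175. ] size [174.    7.2] ang 6.72 z [106.2 108.  109.7] mean [ 580.7 -175. ]
green 227 c [564.5 -21. ] size [145.2   7.2] ang 6.67 z [105.9 108.  109.8] mean [562.8 -21.3]
```

View pics/w3.png

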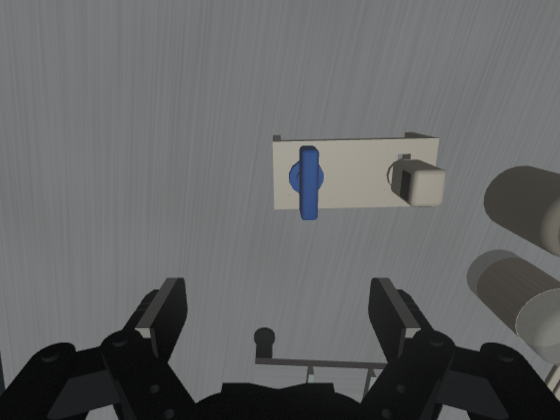

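The screw's wing is at (309,182) and the thermometer at (425,185); the fingers clear both.

```bash
cat > w.py <<'E'
from h import *
import sys
d=dict(np.load(f'pics/{sys.argv[1]}.npz')); W=pts(d); I=d['pixels'].astype(int); r,g,b=I[...,0],I[...,1],I[...,2]
bl=(b>1.6*r)&(b>1.4*g)&(b>50)
for n,m in [('wingtop',bl&(W[...,2]>97)&(W[...,2]<104)),('rack',(W[...,2]>57)&(W[...,2]<63)&(W[...,0]>400)&(W[...,1]>300)&~bl)]:
    p=W[m]
    if len(p)<10: continue
    R=cv2.minAreaRect(p[:,:2].astype(np.float32)); print(n,len(p),np.round(R[0],1),np.round(R[1],1),round(R[2],2),'mean',p.mean(0).round(1))
E
python3 w.py w3
```

```text
wingtop 1108 [461.5 357.6] [13.4 58.8] 11.36 mean [460.6 358.8 100.5]
rack 7918 [563.5 367.7] [273.   86.8] 1.63 mean [508.1 368.5  60.8]
```

Request:
apply_moves:
  plan: "2 2.8 2 -0.022;0 0 5 0;0 0 3 0;0 0 0 0;0 0 0 0"

```text
time_s: 8.82
eef_pos: [467.9, 352.8, 183.6]
orientation: [0.008, 0.64, 0.769, 0.003]
ft_force: [0.4, -0.6, 0.1]
grip_width: 85.2
```

```bash
python3 go.py 461.3 357.6 152 101.2; python3 -c "
from h import *
d=grab('wrist','w4')"; python3 w.py w4
```

```text
t 8.825 p [467.9 352.8 183.6] head 100.47 tilt 0.97 F [ 0.4 -0.6  0.1] T [0.09 0.02 0.01] w 85.2 q1,q7 [-0.256 -0.983]
tool shift cm [ 0.61 -0.61  3.15] turn -0.013
wingtop 2479 [461.1 357.1] [14. 59.] 10.93 mean [460.7 359.6 100.5]
rack 15104 [505.6 365.7] [150.8  65.1] 11.2 mean [500.  370.   60.8]
```

Request:
apply_moves:
  plan: "0.6 -0.6 1 -0.012;0 0 1 0;0 0 0.6 0;0 0 0 0;0 0 0 0"

```text
time_s: 9.5
eef_pos: [461.7, 358.5, 158.1]
orientation: [0.008, 0.635, 0.773, 0.005]
ft_force: [0.3, 0.2, -0.7]
grip_width: 85.2
```

```bash
python3 go.py 461.2 357.4 151 101.1
```

```text
t 9.5 p [461.7 358.5 158.1] head 101.19 tilt 1.12 F [ 0.3  0.2 -0.7] T [ 0.03 -0.07  0.01] w 85.2 q1,q7 [-0.284 -1.013]
tool shift cm [-0.09 -0.08  0.71] turn 0.002
```

Request:
apply_moves:
  plan: "-0.1 -0.05 0.5 0;0 0 0.3 0;0 0 0 0;0 0 0 0"

```text
time_s: 10.0
eef_pos: [461.9, 357.3, 149.8]
orientation: [0.009, 0.635, 0.773, 0.005]
ft_force: [-0.6, 0.3, 0.1]
grip_width: 85.8
```

```bash
python3 go.py 461.2 357.4 151 101.1
```

```text
t 10.0 p [461.9 357.3 149.8] head 101.17 tilt 1.14 F [-0.6  0.3  0.1] T [ 0.    0.01 -0.04] w 85.8 q1,q7 [-0.288 -1.02 ]
tool shift cm [ 0.02 -0.06 -0.12] turn 0.001
```

Request:
apply_moves:
  plan: "0 0 0 0;0 0 0 0;0 0 0 0;0 0 0 0;0 0 0 0;0 0 0 0"
  claw: -1

```text
time_s: 10.75
eef_pos: [461.1, 357.3, 150.1]
orientation: [0.008, 0.635, 0.773, 0.005]
ft_force: [-0.3, -1.0, 0.5]
grip_width: 12.7
```

```bash
python3 go.py; python3 -c "
from h import *
d=grab('wrist','w5')"; python3 w.py w5
```

```text
t 10.75 p [461.1 357.3 150.1] head 101.18 tilt 1.08 F [-0.3 -1.   0.5] T [-0.01  0.25 -0.01] w 12.7 q1,q7 [-0.288 -1.02 ]
wingtop 3445 [462.3 357.4] [13.8 59.2] 11.42 mean [461.6 360.5 100.5]
rack 18010 [505.7 365.7] [151.  65.] 11.05 mean [503.1 374.3  60.8]
```

View pics/w5.png

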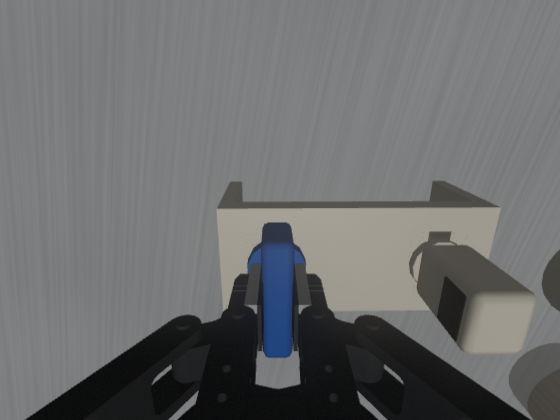

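```bash
cat > seat.py <<'E'
from h import *
from scipy.spatial.transform import Rotation as R
import sys,os
s=ctrl.state(); q=s['orientation']; M=R.from_quat([q[1],q[2],q[3],q[0]]).as_matrix(); p=s['eef_pos']
if sys.argv[1]=='save':
    c=p+M[:,2]*64; print('pad centre at z86',c.round(1)); 
    np.savez('grasp.npz',seat=M.T@(np.array([461.6,357.2,60])-p),Z=M.T@[0,0,1],X=M.T@[-np.sin(np.radians(11.1)),np.cos(np.radians(11.1)),0])
    print(np.load('grasp.npz')['seat'])
else:
    g=np.load('grasp.npz'); S=p+M@g['seat']; Z=M@g['Z']; X=M@g['X']
    hd=np.degrees(np.arctan2(X[1],X[0]))
    print('t',s['time_s'],'tcp',p.round(1),'seat',S.round(1),'tilt deg',np.degrees(np.arccos(Z[2])).round(2),Z.round(3),'wing heading',hd.round(2),'F',s['ft_force'].round(1),'T',s['wrist_torque'].round(2),'w',round(s['grip_width'],1),'q7',s['qpos'][6].round(2))
    if len(sys.argv)>4:
        t=np.array(list(map(float,sys.argv[1:4]))); print('tool shift cm',(M.T@(t-S)/10).round(2),'turn',np.radians(((hd-float(sys.argv[4])+90)%180-90) if len(sys.argv)<6 else hd-float(sys.argv[4])).round(3))
E
python3 seat.py save; python3 seat.py x
```

```text
pad centre at z86 [462.3 357.1  86.1]
[ 0.40756485 -1.11904821 90.09937019]
t 10.8 tcp [461.1 357.3 150.1] seat [461.6 357.2  60. ] tilt deg 0.0 [0. 0. 1.] wing heading 101.1 F [-0.8 -1.   1.3] T [-0.06  0.29  0.  ] w 13.0 q7 -1.02
```

Request:
apply_moves:
  plan: "0 0 -1.5 0;0 0 -1.5 0;0 0 -2 0;0 0 -2 0;0 0 -2 0;0 0 -1 0;0 0 0 0;0 0 0 0"

```text
time_s: 11.8
eef_pos: [459.8, 357.7, 258.4]
orientation: [0.009, 0.635, 0.772, 0.006]
ft_force: [-0.7, -0.7, -0.9]
grip_width: 12.9
```

```bash
python3 seat.py 561.5 18.1 130 186.5
```

```text
t 11.8 tcp [459.8 357.7 258.4] seat [460.5 357.7 168.3] tilt deg 0.17 [-0.003 -0.001  1.   ] wing heading 101.08 F [-0.7 -0.7 -0.9] T [-0.03  0.03  0.02] w 12.9 q7 -0.93
tool shift cm [-35.25   3.25   4.12] turn -1.491
```

Request:
apply_moves:
  plan: "-2 0.2 0 0;-3.5 0.3 0 0;-4 0.3 0 0;-4 0.3 0 0;-4 0.3 0 0;-4 0.4 0 0;-4 0.4 0 0;-4 0.4 0 0;-3 0.3 0 0;0 0 0 0"

```text
time_s: 13.05
eef_pos: [550.5, 33.2, 252.1]
orientation: [0.004, 0.634, 0.773, 0.001]
ft_force: [-0.6, -0.1, -1.8]
grip_width: 12.7
```

Request:
apply_moves:
  plan: "0 0 0 -0.17;0 0 0 -0.17;0 0 0 -0.17;0 0 0 -0.17;0 0 0 -0.17;0 0 0 -0.17;0 0 0 -0.17;0 0 0 -0.15;0 0 0 -0.1;0 0 0 0"

```text
time_s: 14.3
eef_pos: [544.7, 43.8, 247.0]
orientation: [-0.002, -0.063, 0.998, 0.001]
ft_force: [-0.1, -0.2, -1.5]
grip_width: 13.0
```

```bash
python3 seat.py 561.5 18.1 125 186.5
```

```text
t 14.3 tcp [544.7  43.8 247. ] seat [544.   42.9 156.9] tilt deg 1.06 [0.009 0.016 1.   ] wing heading -172.84 F [-0.1 -0.2 -1.5] T [ 0.02 -0.    0.01] w 13.0 q7 0.99
tool shift cm [-1.43 -2.69  3.18] turn 0.012
```

Request:
apply_moves:
  plan: "-0.7 -1.3 0 0.012;-0.7 -1.3 0.5 0;0 0 0.5 0;0 0 0 0;0 0 0 0"

```text
time_s: 14.92
eef_pos: [562.7, 18.0, 235.5]
orientation: [-0.003, -0.054, 0.999, 0.001]
ft_force: [-0.2, -0.1, -2.1]
grip_width: 12.7
```

```bash
python3 seat.py 561.5 18.1 125 186.5;python3 -c "
from h import *
d=grab('wrist','w6')
d=grab('top','t6')
d=grab('scene','s6')
cv2.imwrite('pics/s6c.png',cv2.resize(d['pixels'][120:280,200:380,::-1],None,fx=3.7,fy=3.7,interpolation=cv2.INTER_CUBIC))"
```

```text
t 14.925 tcp [562.7  18.  235.5] seat [561.9  17.  145.4] tilt deg 1.11 [0.01  0.016 1.   ] wing heading -173.85 F [-0.2 -0.1 -2.1] T [-0.01  0.01  0.02] w 12.7 q7 1.02
tool shift cm [0.02 0.11 2.04] turn -0.006
```

View pics/w6.png

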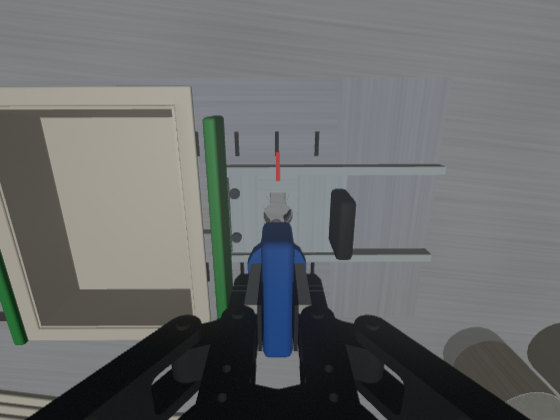

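View pics/s6c.png

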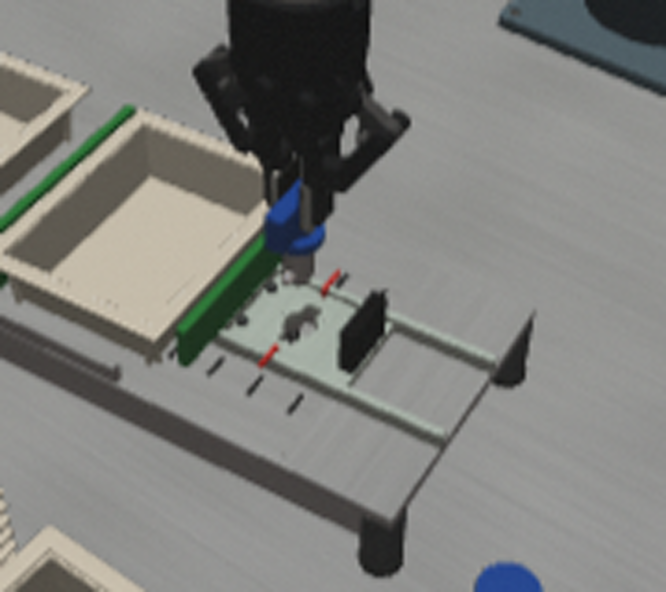

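```bash
cat > rel.py <<'E'
from h import *
import sys
d=dict(np.load(f'pics/{sys.argv[1]}.npz')); W=pts(d); I=d['pixels'].astype(int); r,g,b=I[...,0],I[...,1],I[...,2]
th=np.radians(6.5); xh=np.array([np.cos(th),np.sin(th)]); yh=np.array([-np.sin(th),np.cos(th)])
A=W[...,:2]@xh; B=W[...,:2]@yh
bl=(b>1.6*r)&(b>1.4*g)&(b>50)
zt=np.nanpercentile(W[bl][:,2],97)
m=bl&(W[...,2]>zt-4)
print('wing top z',zt.round(1),'x range',np.percentile(A[m],[1,99]).round(1),'mid',np.percentile(A[m],[1,99]).mean().round(2),'y range',np.percentile(B[m],[1,99]).round(1),'mid',np.percentile(B[m],[1,99]).mean().round(2), 'min rect',[np.round(v,2) for v in cv2.minAreaRect(np.stack([A[m],B[m]],1).astype(np.float32))])
red=(r>1.8*g)&(r>1.8*b)&(r>90)&(W[...,2]>66)&(W[...,2]<80)&(abs(B+45)<20); nl,l=cv2.connectedComponents(red.astype(np.uint8))
for i in range(1,nl):
    k=l==i
    if k.sum()>10: print('red',k.sum(),'x',A[k].min().round(1),A[k].max().round(1),'y',B[k].mean().round(2),'z',W[k][:,2].mean().round(1))
foot=(W[...,2]>66)&(W[...,2]<69.8)&(abs(B+20)<12)&(abs(A-560)<50)
rail=(W[...,2]>70.5)&(W[...,2]<74)&(B>10)&(B<60)&(abs(A-560)<60)
for n,mm in(('foot',foot),('rail+',rail&(A>560)),('rail-',rail&(A<560))):
    if mm.sum()>5: print(n,mm.sum(),np.percentile(A[mm],[1,50,99]).round(1))
blk=(I.max(2)<60)&(W[...,2]>100)&(W[...,2]<107)&(abs(B-1)<15)&(abs(A-560)<40)
if blk.sum()>20: print('grip',blk.sum(),[np.round(v,2) for v in cv2.minAreaRect(np.stack([A[blk],B[blk]],1).astype(np.float32))])
E
python3 rel.py w6; python3 rel.py t3;python3 rel.py s6; python3 rel.py w1; python3 seat.py 561.5 18.1 125 186.5
```

```text
wing top z 187.2 x range [531.2 588.5] mid 559.85 y range [-52.4 -39.2] mid -45.79 min rect [array([560.29, -45.92]), array([13.93, 60.02]), np.float64(89.53)]
red 115 x 509.7 530.2 y -45.3 z 75.9
foot 2211 [520.9 557.  591.4]
rail+ 427 [591.5 594.2 597.6]
rail- 584 [520.8 523.7 527. ]
grip 1026 [array([ 5.5875e+02, -4.0000e-02]), array([43.99, 12.04]), np.float64(2.16)]
wing top z 191.4 x range [734.9 762.7] mid 748.76 y range [166.7 193.6] mid 180.11 min rect [array([748.79, 180.17]), array([28.37, 27.37]), np.float64(39.49)]
foot 261 [527.6 558.2 591.4]
rail+ 52 [591.3 594.2 597.5]
rail- 50 [520.6 523.5 526.4]
grip 81 [array([557.62,   1.31]), array([40.72,  8.82]), np.float64(0.4)]
wing top z 190.5 x range [573.1 763.6] mid 668.32 y range [-46.  193.4] mid 73.69 min rect [array([665.26,  66.28]), array([311.61,  29.84]), np.float64(53.34)]
red 11 x 588.3 606.8 y -46.08 z 74.7
foot 124 [524.2 568.7 596.5]
rail+ 51 [590.2 593.9 597.8]
rail- 39 [518.2 522.4 526.3]
grip 63 [array([559.39,   1.25]), array([43.55,  9.99]), np.float64(0.49)]
wing top z 99.4 x range [495.5 508.2] mid 501.84 y range [271.2 275. ] mid 273.11 min rect [array([501.49, 272.92]), array([ 5.34, 13.87]), np.float64(82.14)]
foot 1066 [527.4 562.9 598.3]
rail+ 377 [585.4 595.9 598.6]
rail- 308 [521.3 524.4 527.8]
t 15.075 tcp [562.7  18.2 235.7] seat [562.   17.2 145.6] tilt deg 1.1 [0.01  0.017 1.   ] wing heading -173.82 F [-0.2  1.  -0.6] T [ 0.01  0.   -0.01] w 12.9 q7 1.02
tool shift cm [0.03 0.09 2.06] turn -0.006
```

Request:
apply_moves:
  plan: "0.05 0.1 1 -0.006;0 0 1 0;0 0 1 0;0 0 0.4 0;0 0 0 0;0 0 0 0"

```text
time_s: 15.82
eef_pos: [561.5, 19.6, 198.8]
orientation: [-0.003, -0.058, 0.998, 0.001]
ft_force: [0.7, 0.6, -0.6]
grip_width: 12.9
```

```bash
python3 seat.py 561.1 18.1 104 186.5;python3 -c "
from h import *
d=grab('wrist','w7')
d=grab('scene','s7')
cv2.imwrite('pics/s7c.png',cv2.resize(d['pixels'][150:250,230:350,::-1],None,fx=5,fy=5,interpolation=cv2.INTER_CUBIC))"; python3 rel.py w7
```

```text
t 15.825 tcp [561.5  19.6 198.8] seat [560.7  18.6 108.7] tilt deg 1.12 [0.01  0.017 1.   ] wing heading -173.41 F [ 0.7  0.6 -0.6] T [-0.    0.01  0.02] w 12.9 q7 0.98
tool shift cm [-0.04 -0.05  0.47] turn 0.002
wing top z 150.6 x range [530.3 587.4] mid 558.83 y range [-50.8 -37.7] mid -44.27 min rect [array([559.78, -44.31]), array([13.96, 60.46]), np.float64(89.88)]
red 133 x 509.3 529.7 y -45.3 z 75.7
foot 2635 [520.8 554.1 589.7]
rail+ 595 [591.3 594.2 598.3]
rail- 760 [520.7 523.6 526.7]
grip 1445 [array([5.587e+02, 5.100e-01]), array([12.28, 43.69]), np.float64(89.91)]
```

View pics/s7c.png

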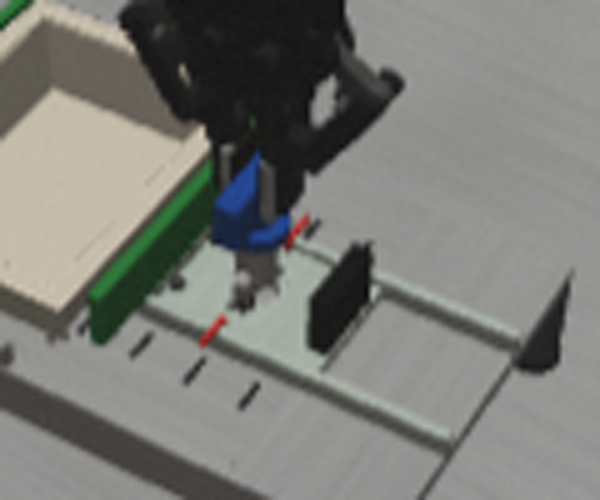

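View pics/w7.png

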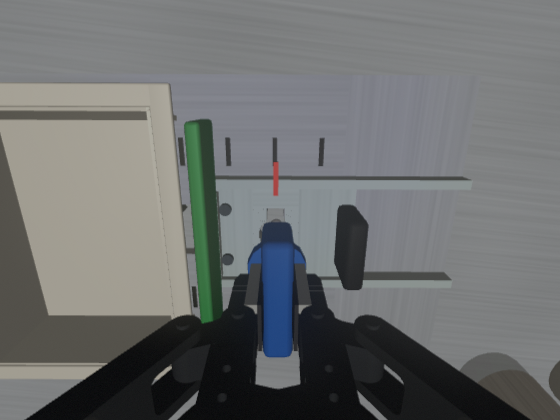

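Request:
apply_moves:
  plan: "0 0 0.6 0;0 0 0.6 0;0 0 0 0"

```text
time_s: 16.3
eef_pos: [561.6, 19.4, 186.3]
orientation: [-0.002, -0.058, 0.998, 0.001]
ft_force: [-0.4, 0.3, -1.4]
grip_width: 13.0
```

```bash
python3 seat.py 560.7 17.8 90 186.5
```

```text
t 16.3 tcp [561.6  19.4 186.3] seat [560.9  18.4  96.2] tilt deg 1.11 [0.01  0.017 1.   ] wing heading -173.43 F [-0.4  0.3 -1.4] T [-0.03 -0.    0.02] w 13.0 q7 0.97
tool shift cm [ 0.02 -0.06  0.62] turn 0.001
```

Request:
apply_moves:
  plan: "0 -0.03 0.5 0;0 0 0.5 0;0 0 0 0"

```text
time_s: 16.68
eef_pos: [561.6, 19.1, 175.5]
orientation: [-0.003, -0.058, 0.998, 0.001]
ft_force: [-0.4, 0.3, -1.6]
grip_width: 13.0
```

```bash
python3 seat.py 560.7 17.8 70 186.5
```

```text
t 16.675 tcp [561.6  19.1 175.5] seat [560.8  18.1  85.4] tilt deg 1.12 [0.01  0.017 1.   ] wing heading -173.43 F [-0.4  0.3 -1.6] T [ 0.03 -0.01 -0.02] w 13.0 q7 0.96
tool shift cm [ 0.01 -0.03  1.54] turn 0.001
```

Pin is in the slot with no contact force; continue.

Request:
apply_moves:
  plan: "0 -0.02 0.5 0;0 0 0.4 0;0 0 0.3 0;0 0 0 0"

```text
time_s: 17.18
eef_pos: [561.6, 18.9, 162.7]
orientation: [-0.002, -0.058, 0.998, 0.001]
ft_force: [0.1, -0.6, -1.5]
grip_width: 12.7
```

```bash
python3 seat.py 560.7 17.8 68 186.5
```

```text
t 17.175 tcp [561.6  18.9 162.7] seat [560.8  17.9  72.6] tilt deg 1.11 [0.01  0.017 1.   ] wing heading -173.43 F [ 0.1 -0.6 -1.5] T [0.02 0.03 0.01] w 12.7 q7 0.95
tool shift cm [ 0.01 -0.01  0.46] turn 0.001
```

Request:
apply_moves:
  plan: "0 0 0.3 0;0 0 0.2 0;0 0 0 0"

```text
time_s: 17.55
eef_pos: [561.7, 19.0, 158.3]
orientation: [-0.002, -0.058, 0.998, 0.001]
ft_force: [-1.0, -0.3, 0.6]
grip_width: 12.6
```

```bash
python3 seat.py 560.7 17.8 68 186.5
```

```text
t 17.55 tcp [561.7  19.  158.3] seat [561.   17.9  68.2] tilt deg 1.14 [0.01  0.017 1.   ] wing heading -173.44 F [-1.  -0.3  0.6] T [0.03 0.25 0.04] w 12.6 q7 0.94
tool shift cm [ 0.03 -0.01  0.02] turn 0.001
```

Request:
apply_moves:
  plan: "0 0 0.1 0;0 0 0 0.1;0 0 0 0.1;0 0 0 0.1;0 0 0 0"

```text
time_s: 18.18
eef_pos: [561.6, 19.5, 158.3]
orientation: [-0.002, 0.096, 0.995, 0.0]
ft_force: [-1.1, -0.8, 0.2]
grip_width: 13.2
```

```bash
python3 seat.py 560.9 17.9 68 96.5
```

```text
t 18.175 tcp [561.6  19.5 158.3] seat [560.6  18.6  68.2] tilt deg 1.21 [0.015 0.015 1.   ] wing heading 168.93 F [-1.1 -0.8  0.2] T [-0.12  0.06 -0.01] w 13.2 q7 0.67
tool shift cm [-0.04 -0.06  0.02] turn 1.264
```

Request:
apply_moves:
  plan: "-0.04 -0.06 0.05 0.12;0 0 0 0.14;0 0 0 0.14;0 0 0 0.14;0 0 0 0"

```text
time_s: 18.8
eef_pos: [561.6, 19.1, 158.4]
orientation: [-0.002, 0.359, 0.933, -0.001]
ft_force: [-0.8, -0.2, -0.9]
grip_width: 12.5
```

```bash
python3 seat.py 560.9 17.9 68 96.5
```

```text
t 18.8 tcp [561.6  19.1 158.4] seat [560.1  18.5  68.3] tilt deg 1.34 [0.022 0.008 1.   ] wing heading 137.81 F [-0.8 -0.2 -0.9] T [-0.15 -0.   -0.02] w 12.5 q7 0.2
tool shift cm [-0.1   0.01  0.03] turn 0.721
```

Request:
apply_moves:
  plan: "-0.07 0 0.04 0.12;0 0 0 0.14;0 0 0 0.14;0 0 0 0.14;0 0 0 0"

```text
time_s: 19.42
eef_pos: [561.7, 18.7, 158.3]
orientation: [-0.002, 0.592, 0.806, -0.002]
ft_force: [-0.5, -0.5, 0.8]
grip_width: 12.9
```

```bash
python3 seat.py 560.9 17.9 68 96.5
```

```text
t 19.425 tcp [561.7  18.7 158.3] seat [560.   18.8  68.2] tilt deg 1.45 [ 0.025 -0.001  1.   ] wing heading 107.36 F [-0.5 -0.5  0.8] T [-0.2   0.12 -0.02] w 12.9 q7 -0.25
tool shift cm [-0.11  0.06  0.02] turn 0.189
```

Request:
apply_moves:
  plan: "-0.06 0.04 0.04 0.09;0 0 0 0.1;0 0 0 0;0 0 0 0"

```text
time_s: 19.92
eef_pos: [562.0, 18.7, 158.2]
orientation: [-0.003, 0.659, 0.752, -0.003]
ft_force: [-0.9, -1.1, 1.6]
grip_width: 12.8
```

```bash
python3 seat.py 560.9 17.9 68 96.5
```

```text
t 19.925 tcp [562.   18.7 158.2] seat [560.1  18.9  68.1] tilt deg 1.51 [ 0.026 -0.004  1.   ] wing heading 97.48 F [-0.9 -1.1  1.6] T [-0.19  0.16 -0.04] w 12.8 q7 -0.39
tool shift cm [-0.11  0.07  0.01] turn 0.017
```

Request:
apply_moves:
  plan: "0 0 0 0.017;0 0 0 0;0 0 0 0"

```text
time_s: 20.3
eef_pos: [562.0, 18.7, 158.2]
orientation: [-0.003, 0.664, 0.748, -0.003]
ft_force: [-1.7, -1.9, 1.6]
grip_width: 12.5
```

Request:
apply_moves:
  plan: "0 0 0 0;0 0 0 0;0 0 0 0;0 0 0 0;0 0 0 0"
  claw: 1

```text
time_s: 20.92
eef_pos: [562.5, 19.4, 158.2]
orientation: [-0.003, 0.664, 0.748, -0.002]
ft_force: [0.2, -0.7, -0.3]
grip_width: 85.7
```

Request:
apply_moves:
  plan: "0 0 -2 0;0 0 -4 0;0 0 -4 0;0 0 -3 0;0 0 0 0;0 0 0 0"

```text
time_s: 21.68
eef_pos: [563.5, 20.0, 298.0]
orientation: [-0.002, 0.663, 0.748, -0.0]
ft_force: [0.1, -0.2, 0.5]
grip_width: 85.6
```

```bash
python3 go.py;python3 -c "
from h import *
d=grab('wrist','w8')
d=grab('scene','s8')
cv2.imwrite('pics/s8c.png',cv2.resize(d['pixels'][130:260,200:370,::-1],None,fx=4.4,fy=4.4,interpolation=cv2.INTER_CUBIC))"; python3 rel.py w8
```

```text
t 21.675 p [563.5  20.  298. ] head 96.91 tilt 0.19 F [ 0.1 -0.2  0.5] T [0.04 0.05 0.04] w 85.6 q1,q7 [ 0.399 -0.287]
wing top z 109.8 x range [553.2 566.1] mid 559.64 y range [-72.8 -15.3] mid -44.07 min rect [array([559.51, -44.  ]), array([13.2 , 58.89]), np.float64(0.64)]
red 61 x 510.5 530.5 y -45.19 z 75.9
red 65 x 589.1 609.3 y -45.56 z 75.9
foot 1194 [527.8 560.6 591.5]
rail+ 406 [592.2 595.2 598.3]
rail- 410 [521.3 524.4 527.4]
grip 747 [array([5.5955e+02, 4.9000e-01]), array([12.28, 42.01]), np.float64(89.31)]
```

View pics/w8.png

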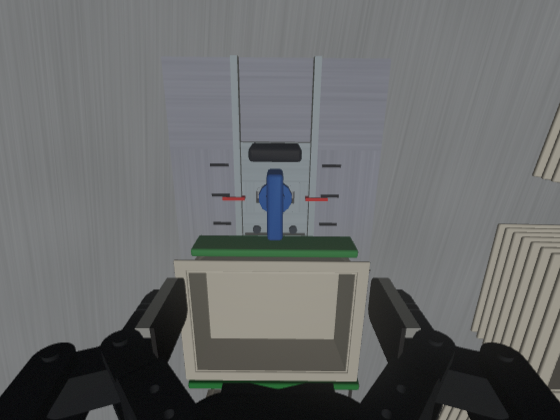

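View pics/s8c.png

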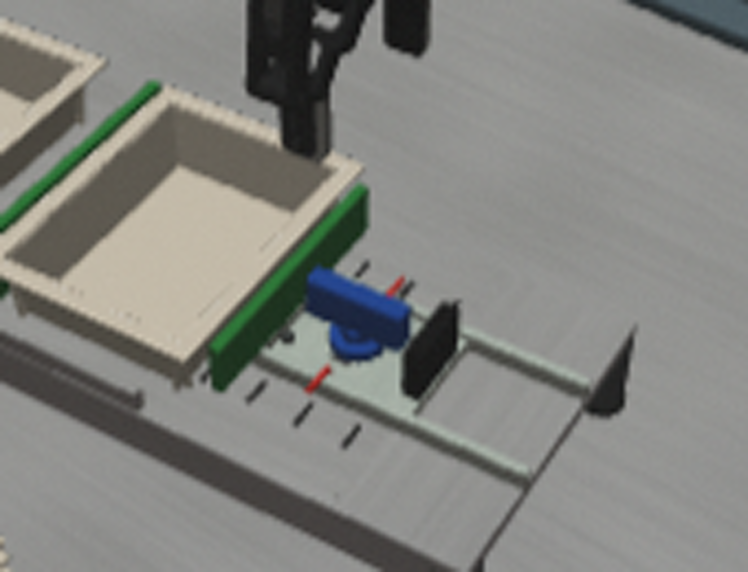

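```bash
python3 - <<'E'
from h import *
d=dict(np.load('pics/w8.npz')); W=pts(d); I=d['pixels'].astype(int); r,g,b=I[...,0],I[...,1],I[...,2]
th=np.radians(6.5); xh=np.array([np.cos(th),np.sin(th)]); yh=np.array([-np.sin(th),np.cos(th)])
A=W[...,:2]@xh; B=W[...,:2]@yh
m=(b>1.6*r)&(b>1.4*g)&(b>50)&(W[...,2]>104)
k=m&(abs(A-559.6)<5)
print(np.median(W[k][:,2]), np.linalg.lstsq(np.stack([A[k]-559.6,B[k]+45,np.ones(k.sum())],1),W[k][:,2],rcond=None)[0])
gr=(g>1.5*r)&(g>1.5*b)&(W[...,2]>105); print('bar z',np.median(W[gr&(B>-120)][:,2]),'fence',np.median(W[gr&(B<-200)][:,2]) if (gr&(B<-200)).any() else None)
E
python3 -c "
from h import *
d=grab('top','t9')"; python3 m.py t9 | grep -E 'rim|green|therm'
```

```text
108.6792280419358 [-5.91292518e-03 -7.07687391e-03  1.08654167e+02]
bar z 108.64092810803288 fence 107.93101180710039
green 74 c [ 636.9 -168.5] size [63.1  6.8] ang 6.13 z [106.3 107.8 110.1] mean [ 642.4 -168.3]
rim 1640 c [ 590.1 -268.7] size [180.1 110.6] ang 6.47 z [102.  104.6 106.7] mean [ 591.6 -272.6]
therm 202 c [548.8 375. ] size [27.8 30.8] ang 11.57 z [110.3 115.3 117.3] mean [548.  373.1]
  return np.nanmean(a, axis, out=out, keepdims=keepdims)
m.py:9: RuntimeWarning: Mean of empty slice.
  R=cv2.minAreaRect(p); print(name,len(p),'c',np.round(R[0],1),'size',np.round(R[1],1),'ang',round(R[2],2),'z',np.nanpercentile(W[m][:,2],[10,50,90]).round(1),'mean',p.mean(0).round(1))
  ret = um.true_divide(
```

The wing top is level with the bar top (both 108.7 mm by the camera), so the head is seated. Tilt is about 0.5° and the wing is within 1° of stand y.

```bash
python3 -c "
from h import *
print(ctrl.sign_off())"
```

```text
the job is handed in; nothing more can be done
None
```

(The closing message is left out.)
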